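# Sort the algae samples into their holders

### The job

Tidy the sample bench after the cell count: stand the blue-capped tube in the blue stand and the yellow-capped tube in the yellow stand, lay the Petri dish flat in the round white holder and the orange slide box flat in the black tray, in whatever order you like. Set each thing down rather than dropping it, so that it rests fully on its holder's floor, and do not shove or knock over the amber dropper bottle or the white-lidded jar.

Things in the scene. Friction and masses are not known exactly. Their poses are not given: they have to be found in the camera images.
- tube_blue: Upright self-standing sample tube of green algae culture with a blue screw cap, loose, 42-84 g. Clear body 32 mm diameter, cap 38 mm diameter and 20 mm tall at the top (85 to 105 mm above the underside), 105 mm tall overall. Origin: centre of the underside; z up along the tube. Stands upright on the bench at the start.
- tube_yellow: Upright self-standing sample tube of green algae culture with a yellow screw cap, loose, 42-84 g. Clear body 32 mm diameter, cap 38 mm diameter and 20 mm tall at the top (85 to 105 mm above the underside), 105 mm tall overall. Origin: centre of the underside; z up along the tube. Stands upright on the bench at the start.
- dish: Round closed Petri dish of clear glass with green culture inside, loose, 56-112 g, lying flat: 60 mm diameter, 24 mm tall. Origin: centre of the underside; z up.
- slide_box: Orange plastic microscope-slide box with a white label patch on top, loose, 77-154 g, lying flat: 85 mm long (its x), 42 mm wide (its y), 32 mm tall. Origin: centre of the underside; z up. Yaw varies.
- stand_blue: Blue plastic single-tube stand, a round open cup fixed to the bench: 58 mm outer and 50 mm inner diameter, 30 mm tall, inner floor 5 mm above its underside. Origin: centre of its underside, on the bench; z up. The blue-capped tube belongs in it.
- stand_yellow: Yellow plastic single-tube stand, a round open cup fixed to the bench: 58 mm outer and 50 mm inner diameter, 30 mm tall, inner floor 5 mm above its underside. Origin: centre of its underside, on the bench; z up. The yellow-capped tube belongs in it.
- dish_holder: White plastic Petri dish holder, a wide shallow round cup fixed to the bench: 86 mm outer and 78 mm inner diameter, rim 13 mm above the bench, inner floor 5 mm above the bench. Origin: centre of its underside, on the bench; z up. The Petri dish belongs in it.
- box_tray: Black rectangular tray fixed to the bench, for the slide box: outside 111 mm (its x) by 68 mm (its y), inside 103 by 60 mm, rim 14 mm and inner floor 5 mm above the bench. Origin: centre of its underside, on the bench; z up. The box's long side goes along the tray's long side, either way round. Yaw varies.
- dropper: Bystander: small amber dropper bottle with a black top, loose, upright among the task's things, 28 mm diameter, 75 mm tall. Origin: centre of the underside; z up. Not to be disturbed.
- jar: Bystander: small clear jar with a white lid, loose, upright among the task's things, 37 mm diameter, 46 mm tall. Origin: centre of the underside; z up. Not to be disturbed. (A black microscope eyepiece, 36 mm diameter and 40 mm tall, stands nearby too; it is not needed.)
Things that resemble listed ones, but are neither listed nor needed, are in the scene too. Of the things that look like the stand_yellow, the larger one is meant. Of the things shaped like the box_tray, the black one is meant.

How it is judged:
By the outcome, as a careful person would: the job done as asked, in the order asked, and still so for the second after the job is handed in, with the robot touching nothing.
It also fails if it takes over 112 s, if anything falls off the work surface, if the arm or the gripper's body presses on something with over 40 N, if the wrist force passes 120 N, or if a joint passes its speed limit or range.

### The arm

A 6-joint arm with a two-finger parallel gripper is mounted at the origin on the work surface. World frame = base frame: x ahead of the robot, y to its left, z up, the work surface at z = 0. Lengths are in m, angles in degrees, forces in N, time in s.
With the tool pointing down it reaches from about 0.35 to 0.875 m from the base axis. Payload 4.2 kg.
Tool frame: the origin (TCP) lies midway between the tips of the shut fingers; the grasp point (between the pads) lies 19 mm behind it (r.pinch_z is the distance from the TCP to the grasp point, in m); z points along the fingers, y is the line along which they close (so a half turn about z gives the same grasp; the last joint's range is limited). The gripper opens to 87 mm and grips with 3 to 60 N. Pads are 19 mm wide; open, the fingers measure 117 mm over their backs; the gripper's body (75 mm by 190 mm) begins 51 mm behind the grasp point.
Start: joints at [-49.698, 22.042, 0.453, 0, -68.411, -14.817], TCP at [0.269, -0.564, 0.223] pointing down, gripper open.
Joint ranges: [-179.83, 179.83], [-69.29, 118.12], [-61.27, 80.66], [-181.25, 117.63], [-171.15, -9.14], [-177.46, 177.46]. Speed limits (degrees/s): [159.86, 159.86, 180, 180, 180, 180].

### API

Orientations are given as a 3x3 rotation matrix whose columns are the frame's x, y, z axes.
In Python, from station import r, imaging, models gives the robot as it stands. The module is installed in compiled form; this text tells all that it offers.
- The arm moves only by the tool apply_moves, never from a script. Its argument "moves" is a list of rows, each a list of 2 entries, a list of its own where there are three numbers: the shift along the tool's x, y, z in m, then the turn about the tool's z in degrees. A call has 1 to 5 rows; each row shifts and turns the commanded pose from where the row before left it, along the tool's axes as they then stand; what a row does not reach is not made up. A row lasts 1/12 s, in which the tool goes at most 41.7 mm and 7.16 degrees, less where a joint would pass 70% of its speed; a pose out of reach is approached as far as the arm can. A call is refused whole if a number of a shift passes 0.0417 or a number of a turn 7.16, either way. A call with a gripper value outside its range is refused whole. "hand" is the finger opening in m, from 0 to 0.087, set as the call begins (left out, the last holds). The fingers move at their own pace and stop on an object; the grip force is fixed at half the most. Time passes only in rows, so rows that do not move let the fingers close. It gives the time, the measured TCP pose, the force, the opening and the grip force at its end, in the units of the state.
- r.sense(): the state, without advancing time (a new reading comes with each control period).
- imaging.capture(name): name is "side" or "top" or "wrist"; returns a dict with "frame" (384x512x3 uint8, blue, green, red), "intrinsics" (3x3 intrinsics, pixels), "eye" and "orientation" of the camera in the world. Camera axes: x right, y down, z forward; pixel columns grow to the right and rows downward; lengths in m; the calibration is good to about 2 mm. The wrist camera is an equidistant fisheye: a pixel r from the principal point sees the ray r / f radians off the axis. A picture is of the moment at which its call begins. There is no depth.
- r.finish_job(): hands the job in; it is judged then, once.
Trained networks look in a picture, given as the dict that the camera call returned (one of the last four; its "shot" number tells which), for a name from the list of things; names that differ only in an ending like _2 or _b are one class to them, and where a whole thing is asked for, a point or a joint stands for the part that bears it (a point fixed in the world has none). Each returns a list of dicts, best first, with "confidence" (0 to 1); they miss things now and then, are a little off and sometimes report something else, mostly with a low value. They report only what shows in the picture. A call takes as long as a camera call. They do not tell look-alikes from the thing itself.
- models.cut_out(picture, target): "region" (384x512 bool, what is visible of it) and "extent" ([left, top, width, height] as shares, 0 to 1, of the picture: columns of its width, rows of its height, round what is visible of it).
- models.place_of(picture, target): "at" ([column, row] as shares, 0 to 1, of the picture: columns of its width, rows of its height: a listed point, or the origin of a listed thing).
The state is a dict: "time_s": time; "joints": joint angles; "joint_velocities": joint speeds; "effort": joint torques, N m; "tcp_pos": TCP position; "ee_rot": TCP orientation; "wrist_force": force on the tool from outside, world axes, zero at the start; "moment": the same for the moment, N m; "gripper_width": opening from 0.0 (shut) to 1.0 (fully open); "gripper_force": force on a finger pad.
Only numpy, scipy, OpenCV 4.12 (cv2) and the standard library are available. Lean on these libraries where they do the work, as an engineer would, in place of code of your own. Each camera call takes 0.05 s, during which the arm holds its last target. There are 200 camera calls.

## Working session

There is one attempt and no reset: what is moved stays moved. The work goes in short steps, Python scripts to look and compute and a tool call to move; the robot and the scene stay as the last step left them, time stands still between calls to the robot, and variables do not carry over. Pictures are saved under pics/ and viewed, at most 14 in all, crops included, and the job is handed in when it is done.

Besides the shell and the picture viewer there is one more tool, called after ">>>" as name([rows], argument=value, ...), one row to a line, values as JSON. apply_moves: Moves the arm, as the interface text tells. Its arguments: {"type":"object","properties":{"moves":{"type":"array"},"hand":{"type":"number"}},"required":["moves"]}

```bash
mkdir -p pics; cat > h.py <<'E'
import numpy as np, cv2
from station import r, imaging, models
def ray(p,uv):
    K=p["intrinsics"];R=np.array(p["orientation"]);e=np.array(p["eye"])
    d=np.linalg.inv(K)@np.array([uv[0],uv[1],1.]);return e,R@d
def onz(p,uv,z):
    e,d=ray(p,uv);return e+d*(z-e[2])/d[2]
E
python3 - <<'E'
from h import *
s=r.sense();print(s)
for n in("top","side"):
    p=imaging.capture(n);cv2.imwrite(f"pics/{n}0.png",p["frame"]);print(n,np.round(p["eye"],3),np.round(p["orientation"],3).tolist(),np.round(p["intrinsics"],1).tolist())
    for t in["tube_blue","tube_yellow","dish","slide_box","stand_blue","stand_yellow","dish_holder","box_tray","dropper","jar"]:
        for d in models.place_of(p,t):
            uv=np.array(d["at"])*[512,384];print(t,round(d["confidence"],2),uv.round(0),onz(p,uv,0).round(3)[:2])
E
```

```text
{'time_s': 0.0, 'joints': array([-4.96970892e+01,  2.20912220e+01,  3.77362374e-01, -2.91548445e-02,
       -6.84133048e+01, -1.48189225e+01]), 'joint_velocities': array([ 0.00401905, -0.01977438,  0.00087908, -0.05330866,  0.01788766,
       -0.03991536]), 'effort': array([-1.76083363e-04, -3.90666568e+01,  1.87405783e+01,  4.22003567e+00,
        1.09685166e-02, -1.75869041e-04]), 'tcp_pos': array([ 0.268673  , -0.56360305,  0.22143784]), 'ee_rot': array([[-9.02786258e-01, -4.30088151e-01, -1.07471819e-03],
       [-4.30089480e-01,  9.02784052e-01,  1.99863884e-03],
       [ 1.10647561e-04,  2.26656867e-03, -9.99997425e-01]]), 'wrist_force': array([ 0.11765294, -0.55916889, -0.11953335]), 'moment': array([0.00126552, 0.00326105, 0.03037263]), 'gripper_force': 0.0, 'gripper_width': 0.9963958931561243}
top [0.41  0.06  0.925] [[0.01, -0.999, 0.05], [-0.999, -0.011, -0.031], [0.032, -0.05, -0.998]] [[389.9, 0.0, 250.2], [0.0, 389.9, 195.0], [0.0, 0.0, 1.0]]
tube_blue 0.48 [222. 208.] [0.425 0.098]
tube_yellow 0.67 [230. 135.] [0.601 0.081]
dish 0.67 [377. 124.] [ 0.633 -0.274]
dish 0.
[... 537 characters left out ...]
052], [-0.096, 0.752, -0.652], [0.014, -0.654, -0.756]] [[425.3, 0.0, 250.0], [0.0, 425.3, 196.0], [0.0, 0.0, 1.0]]
tube_blue 0.57 [265. 216.] [0.43  0.099]
tube_blue 0.3 [249. 271.] [0.457 0.286]
tube_yellow 0.93 [206. 203.] [0.606 0.069]
slide_box 0.71 [185. 259.] [0.63  0.267]
stand_blue 0.74 [213. 165.] [ 0.611 -0.089]
stand_yellow 0.89 [249. 271.] [0.459 0.284]
stand_yellow 0.74 [234. 304.] [0.486 0.382]
stand_yellow 0.31 [266. 130.] [ 0.455 -0.278]
dish_holder 0.61 [266. 131.] [ 0.452 -0.272]
box_tray 0.89 [261. 168.] [ 0.455 -0.095]
box_tray 0.67 [311. 146.] [ 0.3   -0.213]
dropper 0.72 [224. 236.] [0.538 0.183]
jar 0.58 [242. 148.] [ 0.526 -0.176]
jar 0.34 [212. 168.] [ 0.613 -0.077]
```

View pics/top0.png

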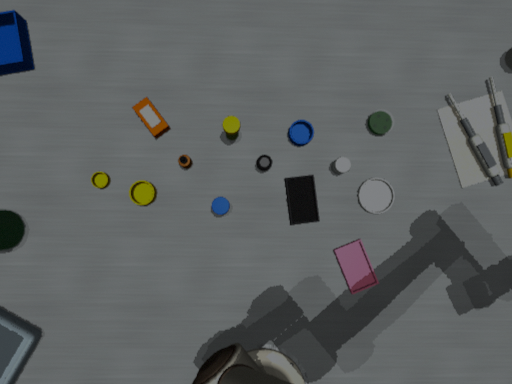

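View pics/side0.png

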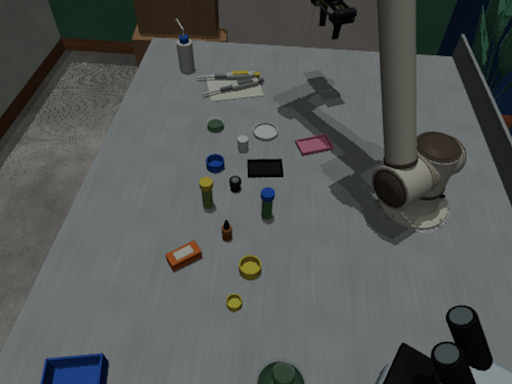

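The top view matches the network: dish (378,123), holder (375,196), blue cap (220,206), blue stand (301,133), yellow cap (232,124), large yellow stand (143,194), with its small decoy at (101,180). The box is at (151,118), the black tray at (302,200), with the pink decoy at (355,265). The dropper is at (185,161), the jar at (342,165) and the eyepiece at (264,163). The side view agrees. Next I fit the silhouettes in both views.

```bash
cat >> h.py <<'E'
from scipy.optimize import minimize
def cyl(parts):
    a=np.linspace(0,2*np.pi,40)
    return np.concatenate([np.c_[d/2*np.cos(a),d/2*np.sin(a),z+0*a] for d,z in parts])
def box(l,w,h):return np.array([[x*l/2,y*w/2,z] for x in(-1,1) for y in(-1,1) for z in(0,h)])
tube=[(.032,0),(.032,.085),(.038,.085),(.038,.105)]
M={"tube_blue":(cyl(tube),(.41,.1)),"tube_yellow":(cyl(tube),(.6,.08)),"dish":(cyl([(.06,0),(.06,.024)]),(.633,-.273)),
"slide_box":(box(.085,.042,.032),(.633,.263)),"stand_blue":(cyl([(.058,0),(.058,.03)]),(.605,-.09)),"stand_yellow":(cyl([(.058,0),(.058,.03)]),(.458,.282)),
"dish_holder":(cyl([(.086,0),(.086,.013)]),(.456,-.265)),"box_tray":(box(.111,.068,.014),(.45,-.095)),
"dropper":(cyl([(.028,0),(.028,.045),(.012,.075)]),(.535,.184)),"jar":(cyl([(.037,0),(.037,.046)]),(.525,-.175))}
def proj(p,X):
    c=(X-np.array(p["eye"]))@np.array(p["orientation"])
    q=c@np.array(p["intrinsics"]).T;return q[:,:2]/q[:,2:]
S=4
def mask(p,t,X0):
    best=None
    c=proj(p,X0).mean(0)
    for d in models.cut_out(p,t):
        m=np.array(d["region"]);v,u=np.nonzero(m)
        e=np.hypot(u.mean()-c[0],v.mean()-c[1])
        if e<15 and (best is None or e<best[0]):best=(e,m,d["confidence"])
    return best
def sil(p,X):
    h=cv2.convexHull(((proj(p,X)+.5)*S*16).round().astype(np.int32))
    o=np.zeros((384*S,512*S),np.uint8);cv2.fillConvexPoly(o,h,1,shift=4);return o>0
def place(X,q):
    c,s=np.cos(q[2]),np.sin(q[2]);return X@np.array([[c,s,0],[-s,c,0],[0,0,1]])+[q[0],q[1],0]
def fit(pics,t,q0=None,yaws=(0,)):
    X,xy=M[t];q0=xy if q0 is None else q0
    ms=[(p,mask(p,t,place(X,(*q0[:2],0)))) for p in pics]
    ms=[(p,cv2.resize(b[1].astype(np.uint8),None,fx=S,fy=S,interpolation=0)>0) for p,b in ms if b]
    rot=len(X)==8
    def cost(v):
        q=(v[0]/1e3,v[1]/1e3,np.radians(v[2]) if rot else 0);Y=place(X,q);k=0
        for p,m in ms:
            s=sil(p,Y);k+=1-(s&m).sum()/max(1,(s|m).sum())
        return k/max(1,len(ms))
    best=None
    for y in (range(-75,90,30) if rot else (0,)):
        v=np.array([q0[0]*1e3,q0[1]*1e3]+([y] if rot else []))
        n=len(v);sim=np.vstack([v]+[v+np.eye(n)[i]*(15 if i==2 else 8) for i in range(n)])
        z=minimize(cost,v,method="Nelder-Mead",options=dict(initial_simplex=sim,xatol=.1,fatol=1e-4))
        if best is None or z.fun<best.fun:best=z
    return best.x,best.fun,len(ms)
E
python3 - <<'E'
from h import *
P=[imaging.capture(n) for n in("top","side")]
for t in M:
    for ps in([P[0]],[P[1]],P):
        x,f,n=fit(ps,t);print(t,np.round(x,1),round(f,3),n)
E
```

```text
tube_blue [428.3  96.2] 0.189 1
tube_blue [426.7  99.9] 0.079 1
tube_blue [427.  97.] 0.15 2
tube_yellow [601.4  76.1] 0.062 1
tube_yellow [598.9  80. ] 0.158 1
tube_yellow [600.8  76.2] 0.129 2
dish [ 631.  -275.8] 0.121 1
dish [ 630.5 -274. ] 0.092 1
dish [ 630.9 -275.3] 0.108 2
slide_box [ 633.7  263.6 -142.7] 0.092 1
slide_box [630.9 266.9  38.2] 0.077 1
slide_box [ 632.2  264.5 -143. ] 0.11 2
stand_blue [605. -90.] 0.0 0
stand_blue [601.2 -82.4] 0.076 1
stand_blue [601.2 -82.4] 0.076 1
stand_yellow [458. 282.] 0.0 0
stand_yellow [457.1 281.9] 0.104 1
stand_yellow [457.1 281.9] 0.104 1
dish_holder [ 458.1 -267.2] 0.046 1
dish_holder [ 455.9 -263.4] 0.106 1
dish_holder [ 457.  -266.1] 0.09 2
box_tray [446.8 -90.3   7.5] 0.074 1
box_tray [444.6 -87.7   6.8] 0.064 1
box_tray [446.2 -88.9   6.4] 0.078 2
dropper [530.9 182.8] 0.094 1
dropper [528.4 187.7] 0.204 1
dropper [530.6 182.8] 0.158 2
jar [ 526.7 -177.6] 0.119 1
jar [ 522.5 -173.6] 0.121 1
jar [ 525.2 -176.4] 0.151 2
```

>>> apply_moves([
  [[-0.0301, 0.007, 0], 0],
  [[-0.0301, 0.007, 0], 0],
  [[-0.0301, 0.007, 0], 0],
  [[-0.0301, 0.007, 0], 0],
  [[-0.0301, 0.007, 0], 0],
], hand=0.087)

```text
time_s: 3.62
tcp_pos: [0.3907, -0.4669, 0.2227]
ee_rot: [[-0.903, -0.43, 0.0], [-0.43, 0.903, -0.0], [-0.0, -0.0, -1.0]]
wrist_force: [0.7, -0.7, 0.3]
gripper_width: 1.0
gripper_force: 0.0
```

>>> apply_moves([
  [[-0.0301, 0.007, 0], 0],
  [[-0.0301, 0.007, 0], 0],
  [[-0.0301, 0.007, 0], 0],
  [[-0.0301, 0.007, 0], 0],
  [[-0.0301, 0.007, 0], 0],
])

```text
time_s: 4.03
tcp_pos: [0.5116, -0.3703, 0.2227]
ee_rot: [[-0.903, -0.43, 0.0], [-0.43, 0.903, -0.0], [-0.0, -0.0, -1.0]]
wrist_force: [0.2, -1.2, -0.3]
gripper_width: 1.001
gripper_force: 0.0
```

>>> apply_moves([
  [[-0.0301, 0.007, 0], 0],
  [[-0.0301, 0.007, 0], 0],
  [[-0.0301, 0.007, 0], 0],
  [[-0.0301, 0.007, 0.02], 0],
  [[-0.0301, 0.007, 0.02], 0],
])

```text
time_s: 4.45
tcp_pos: [0.6334, -0.2742, 0.1839]
ee_rot: [[-0.903, -0.43, 0.004], [-0.43, 0.903, -0.001], [-0.003, -0.003, -1.0]]
wrist_force: [-0.2, -0.7, -0.2]
gripper_width: 0.999
gripper_force: 0.0
```

```bash
cat >> h.py <<'E'
def go(x,y,z,close=None):
    "shift in tool axes to the target, then turn that brings the closing line there"
    s=r.sense();R=s["ee_rot"];d=R.T@(np.array([x,y,z])-s["tcp_pos"])
    c=np.degrees(np.arctan2(R[1,1],R[0,1]))
    w=None if close is None else round(-((close-c+90)%180-90),1)
    print("t",round(s["time_s"],2),"tcp",s["tcp_pos"].round(4),"close",round(c,1),"shift",d.round(4),"turn",w,"open",round(s["gripper_width"]*.087,4),"F",s["wrist_force"].round(1))
E
python3 - <<'E'
from h import *
go(.6307,-.275,.010)
p=imaging.capture("wrist");cv2.imwrite("pics/w1.png",p["frame"]);print(p["intrinsics"],p["eye"],np.round(p["orientation"],3).tolist())
def fe(p,uv,z):
    K=p["intrinsics"];a=(np.array(uv)-[K[0][2],K[1][2]])/K[0][0];t=np.linalg.norm(a)
    d=np.array(p["orientation"])@np.r_[a/t*np.sin(t),np.cos(t)];e=np.array(p["eye"]);return e+d*(z-e[2])/d[2]
for t in["dish","dish_holder","jar","stand_blue"]:
    for d in models.place_of(p,t):
        uv=np.array(d["at"])*[512,384];print(t,round(d["confidence"],2),uv.round(0),fe(p,uv,0).round(4))
E
```

```text
t 4.45 tcp [ 0.6334 -0.2742  0.1839] close 115.5 shift [0.0033 0.0009 0.1738] turn None open 0.0869 F [-0.2 -0.7 -0.2]
[[297.31863964   0.         257.67931948]
 [  0.         297.31863964 189.87922462]
 [  0.           0.           1.        ]] [ 0.57139652 -0.30283076  0.34623241] [[-0.43, 0.874, 0.226], [0.903, 0.417, 0.104], [-0.003, 0.249, -0.969]]
dish 0.89 [255. 167.] [ 0.6276 -0.2805  0.    ]
dish_holder 0.86 [325.  44.] [ 0.4584 -0.2702  0.    ]
jar 0.78 [370. 131.] [ 0.5269 -0.1747  0.    ]
stand_blue 0.93 [397. 213.] [ 0.6008 -0.0854  0.    ]
```

>>> apply_moves([
  [[0.004, 0, 0.036], 0],
  [[0, 0, 0.036], 0],
  [[0, 0, 0.036], 0],
  [[0, 0, 0.03], 0],
  [[0, 0, 0.02], 0],
])

```text
time_s: 5.12
tcp_pos: [0.6256, -0.2778, 0.0227]
ee_rot: [[-0.904, -0.428, -0.002], [-0.428, 0.904, 0.001], [0.002, 0.002, -1.0]]
wrist_force: [-0.7, 0.6, 0.1]
gripper_width: 1.0
gripper_force: 0.0
```

>>> apply_moves([
  [[0, 0, 0.01], 0],
  [[0, 0, 0.0047], 0],
  [[0, 0, 0], 0],
])

```text
time_s: 5.37
tcp_pos: [0.6277, -0.2777, 0.0104]
ee_rot: [[-0.903, -0.43, 0.001], [-0.43, 0.903, -0.0], [-0.0, -0.001, -1.0]]
wrist_force: [-0.4, -0.2, 0.0]
gripper_width: 1.0
gripper_force: 0.0
```

>>> apply_moves([
  [[0, 0, 0], 0],
  [[0, 0, 0], 0],
  [[0, 0, 0], 0],
  [[0, 0, 0], 0],
  [[0, 0, 0], 0],
], hand=0.05)

```text
time_s: 5.78
tcp_pos: [0.6282, -0.2769, 0.0108]
ee_rot: [[-0.903, -0.43, 0.002], [-0.43, 0.903, -0.0], [-0.001, -0.001, -1.0]]
wrist_force: [0.3, -0.1, -0.1]
gripper_width: 0.707
gripper_force: 0.5
```

>>> apply_moves([
  [[0, 0, 0], 0],
  [[0, 0, 0], 0],
  [[0, 0, -0.01], 0],
  [[0, 0, -0.02], 0],
  [[0, 0, -0.02], 0],
])

```text
time_s: 6.2
tcp_pos: [0.6267, -0.2765, 0.0595]
ee_rot: [[-0.903, -0.43, -0.003], [-0.43, 0.903, 0.001], [0.003, 0.002, -1.0]]
wrist_force: [1.3, 0.4, -0.2]
gripper_width: 0.682
gripper_force: 30.0
```

```bash
python3 - <<'E'
from h import *
go(.457,-.2662,.016)
E
```

```text
t 6.2 tcp [ 0.6267 -0.2765  0.0595] close 115.5 shift [0.1486 0.0822 0.044 ] turn None open 0.0594 F [ 1.3  0.4 -0.2]
```

>>> apply_moves([
  [[0.02, 0.011, 0], 0],
  [[0.03, 0.0164, 0], 0],
  [[0.03, 0.0164, 0], 0],
  [[0.03, 0.0164, 0], 0],
  [[0.02, 0.011, 0], 0],
])

```text
time_s: 6.62
tcp_pos: [0.4759, -0.2678, 0.0599]
ee_rot: [[-0.903, -0.429, -0.003], [-0.429, 0.903, 0.001], [0.002, 0.002, -1.0]]
wrist_force: [0.2, -0.1, -2.0]
gripper_width: 0.678
gripper_force: 30.0
```

>>> apply_moves([
  [[0.0186, 0.011, 0.0], 0],
  [[0, 0, 0], 0],
  [[0, 0, 0], 0],
])

```text
time_s: 6.87
tcp_pos: [0.4574, -0.2666, 0.0606]
ee_rot: [[-0.903, -0.43, 0.0], [-0.43, 0.903, -0.0], [-0.0, -0.0, -1.0]]
wrist_force: [0.7, 1.0, -1.0]
gripper_width: 0.682
gripper_force: 30.0
```

```bash
python3 - <<'E'
from h import *
go(.457,-.2662,.016)
p=imaging.capture("top");cv2.imwrite("pics/t2.png",cv2.resize(p["frame"][150:250,320:440],None,fx=4,fy=4))
p=imaging.capture("wrist");cv2.imwrite("pics/w2.png",p["frame"])
E
```

```text
t 6.87 tcp [ 0.4574 -0.2666  0.0606] close 115.5 shift [0.0002 0.0006 0.0446] turn None open 0.0593 F [ 0.7  1.  -1. ]
```

View pics/w2.png

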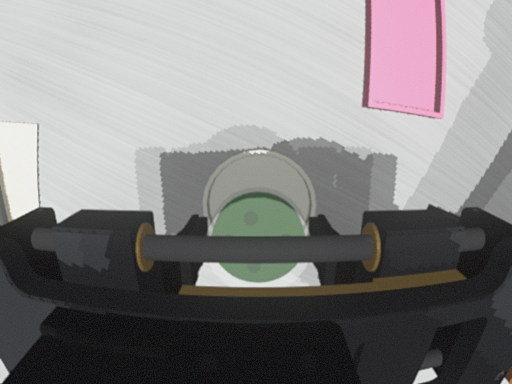

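The wrist view shows the dish (259,237) centred laterally over the holder (260,200). I'll lower it.

>>> apply_moves([
  [[0, 0.0005, 0.015], 0],
  [[0, 0, 0.015], 0],
  [[0, 0, 0.008], 0],
  [[0, 0, 0.003], 0],
  [[0, 0, 0], 0],
])

```text
time_s: 7.38
tcp_pos: [0.4582, -0.2661, 0.018]
ee_rot: [[-0.903, -0.431, -0.002], [-0.431, 0.903, 0.0], [0.001, 0.001, -1.0]]
wrist_force: [-0.4, -0.3, -1.0]
gripper_width: 0.677
gripper_force: 30.0
```

>>> apply_moves([
  [[0, 0, 0.002], 0],
  [[0, 0, 0.0012], 0],
  [[0, 0, 0.0], 0],
])

```text
time_s: 7.63
tcp_pos: [0.4583, -0.2662, 0.0159]
ee_rot: [[-0.903, -0.43, 0.001], [-0.43, 0.903, -0.0], [-0.001, -0.0, -1.0]]
wrist_force: [-0.9, 0.8, -0.6]
gripper_width: 0.685
gripper_force: 30.0
```

>>> apply_moves([
  [[0, 0, 0.0008], 0],
  [[0, 0, 0], 0],
  [[0, 0, 0], 0],
])

```text
time_s: 7.88
tcp_pos: [0.4584, -0.2662, 0.0156]
ee_rot: [[-0.903, -0.431, 0.001], [-0.431, 0.903, -0.0], [-0.001, -0.001, -1.0]]
wrist_force: [-0.9, 1.2, 3.5]
gripper_width: 0.682
gripper_force: 30.0
```

>>> apply_moves([
  [[0, 0, 0], 0],
  [[0, 0, 0], 0],
  [[0, 0, 0], 0],
  [[0, 0, 0], 0],
  [[0, 0, 0], 0],
], hand=0.087)

```text
time_s: 8.3
tcp_pos: [0.4579, -0.2661, 0.0147]
ee_rot: [[-0.903, -0.43, -0.0], [-0.43, 0.903, 0.0], [0.0, 0.0, -1.0]]
wrist_force: [-0.6, 1.1, -0.0]
gripper_width: 0.954
gripper_force: 0.0
```

>>> apply_moves([
  [[0, 0, -0.01], 0],
  [[0, 0, -0.035], 0],
  [[0, 0, -0.041], 0],
  [[0, 0, -0.041], 0],
  [[0, 0, -0.04], 0],
])

```text
time_s: 8.72
tcp_pos: [0.4576, -0.2661, 0.1846]
ee_rot: [[-0.903, -0.43, 0.0], [-0.43, 0.903, -0.0], [-0.0, -0.001, -1.0]]
wrist_force: [1.2, -0.6, -0.2]
gripper_width: 1.0
gripper_force: 0.0
```

```bash
python3 - <<'E'
from h import *
p=imaging.capture("wrist");cv2.imwrite("pics/w3.png",p["frame"])
go(.6323,.265,.2,128)
E
```

```text
t 8.77 tcp [ 0.4623 -0.2684  0.1938] close 115.6 shift [-0.384   0.4074 -0.0077] turn -12.4 open 0.0869 F [ 2.8 -0.9  5.7]
```

View pics/w3.png

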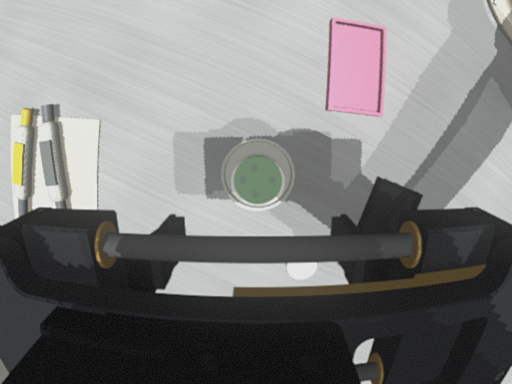

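The dish (257,179) sits inside the holder ring (258,174). Next is the slide box.

>>> apply_moves([
  [[-0.0256, 0.0272, 0], 0],
  [[-0.0256, 0.0272, 0], 0],
  [[-0.0256, 0.0272, 0], 0],
  [[-0.0256, 0.0272, 0], 0],
  [[-0.0256, 0.0272, 0], 0],
])

```text
time_s: 9.18
tcp_pos: [0.5151, -0.0867, 0.1826]
ee_rot: [[-0.903, -0.43, 0.001], [-0.43, 0.903, 0.0], [-0.001, -0.0, -1.0]]
wrist_force: [0.1, 0.1, -1.1]
gripper_width: 0.997
gripper_force: 0.0
```

>>> apply_moves([
  [[-0.0256, 0.0272, 0], 0],
  [[-0.0256, 0.0272, 0], 0],
  [[-0.0256, 0.0272, 0], 0],
  [[-0.0256, 0.0272, 0], 0],
  [[-0.0256, 0.0272, 0], 0],
])

```text
time_s: 9.6
tcp_pos: [0.5722, 0.0914, 0.1824]
ee_rot: [[-0.903, -0.431, 0.001], [-0.431, 0.903, 0.0], [-0.001, -0.0, -1.0]]
wrist_force: [0.7, -0.0, 0.4]
gripper_width: 0.997
gripper_force: 0.0
```

>>> apply_moves([
  [[-0.0256, 0.0272, 0], 0],
  [[-0.0256, 0.0272, 0], 0],
  [[-0.0256, 0.0272, 0], 0],
  [[-0.0256, 0.0272, 0], 0],
  [[-0.0256, 0.0272, 0], 0],
])

```text
time_s: 10.02
tcp_pos: [0.6292, 0.2692, 0.1823]
ee_rot: [[-0.903, -0.43, 0.0], [-0.43, 0.903, 0.0], [-0.0, 0.0, -1.0]]
wrist_force: [0.8, 0.3, 0.8]
gripper_width: 1.0
gripper_force: 0.0
```

>>> apply_moves([
  [[0, 0, 0], -6.2],
  [[0, 0, 0], -6.2],
  [[0, 0, 0], 0],
  [[0, 0, 0], 0],
])

```text
time_s: 10.35
tcp_pos: [0.6289, 0.2674, 0.1819]
ee_rot: [[-0.791, -0.612, -0.0], [-0.612, 0.791, -0.0], [0.0, -0.0, -1.0]]
wrist_force: [0.4, 0.2, -0.2]
gripper_width: 0.997
gripper_force: 0.0
```

```bash
cat >> h.py <<'E'
def fe(p,uv,z):
    K=p["intrinsics"];a=(np.array(uv)-[K[0][2],K[1][2]])/K[0][0];t=np.linalg.norm(a)
    d=np.array(p["orientation"])@np.r_[a/t*np.sin(t),np.cos(t)];e=np.array(p["eye"]);return e+d*(z-e[2])/d[2]
def wproj(p,X):
    c=(X-np.array(p["eye"]))@np.array(p["orientation"]);n=np.linalg.norm(c[:,:2],axis=1);t=np.arctan2(n,c[:,2])
    K=np.array(p["intrinsics"]);return c[:,:2]/n[:,None]*t[:,None]*K[0,0]+K[:2,2]
E
python3 - <<'E'
from h import *
import h
p=imaging.capture("wrist");cv2.imwrite("pics/w4.png",p["frame"])
h.proj=wproj
for t in["slide_box","stand_yellow"]:
    x,f,n=fit([p],t);print(t,x.round(1),round(f,3),n)
go(.6323,.265,.012,128)
E
```

```text
slide_box [632.7 264.9  37.6] 0.028 1
stand_yellow [457.  281.2] 0.059 1
t 10.5 tcp [0.629  0.2669 0.1822] close 127.8 shift [-0.0014 -0.0035  0.1702] turn -0.2 open 0.0869 F [-0.9 -0.4 -0.3]
```

View pics/w4.png

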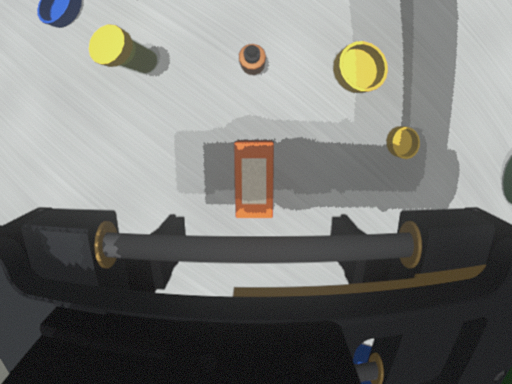

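The wrist fit confirms the box at (632.7,264.9) mm, yaw 37.6°. In the picture it is at (254,180), square between the fingers.

>>> apply_moves([
  [[-0.0015, -0.0037, 0.036], 0],
  [[0, 0, 0.036], 0],
  [[0, 0, 0.036], 0],
  [[0, 0, 0.03], 0],
  [[0, 0, 0.02], 0],
])

```text
time_s: 10.92
tcp_pos: [0.6309, 0.2638, 0.0205]
ee_rot: [[-0.791, -0.612, -0.004], [-0.612, 0.791, -0.002], [0.005, 0.001, -1.0]]
wrist_force: [-0.6, 0.1, -0.9]
gripper_width: 0.998
gripper_force: 0.0
```

>>> apply_moves([
  [[0, 0, 0.009], 0],
  [[0, 0, 0.003], 0],
  [[0, 0, 0], 0],
  [[0, 0, 0], 0],
])

```text
time_s: 11.25
tcp_pos: [0.6337, 0.266, 0.0137]
ee_rot: [[-0.789, -0.614, 0.003], [-0.614, 0.789, 0.002], [-0.003, -0.001, -1.0]]
wrist_force: [0.1, 0.9, 0.8]
gripper_width: 1.0
gripper_force: 0.0
```

>>> apply_moves([
  [[0, 0, 0], 0],
  [[0, 0, 0], 0],
  [[0, 0, 0], 0],
  [[0, 0, 0], 0],
  [[0, 0, 0], 0],
], hand=0.032)

```text
time_s: 11.67
tcp_pos: [0.6327, 0.2655, 0.0124]
ee_rot: [[-0.789, -0.614, 0.001], [-0.614, 0.789, 0.0], [-0.001, -0.0, -1.0]]
wrist_force: [0.0, 0.1, -0.5]
gripper_width: 0.705
gripper_force: 0.0
```

>>> apply_moves([
  [[0, 0, 0], 0],
  [[0, 0, 0], 0],
  [[0, 0, 0], 0],
  [[0, 0, 0], 0],
  [[0, 0, 0], 0],
])

```text
time_s: 12.08
tcp_pos: [0.6325, 0.2654, 0.0118]
ee_rot: [[-0.789, -0.614, -0.0], [-0.614, 0.789, -0.0], [0.0, -0.0, -1.0]]
wrist_force: [-0.1, -0.5, 0.3]
gripper_width: 0.48
gripper_force: 30.0
```

>>> apply_moves([
  [[0, 0, -0.01], 0],
  [[0, 0, -0.025], 0],
  [[0, 0, -0.035], 0],
  [[0, 0, -0.035], 5],
  [[0, 0, -0.03], 6.5],
])

```text
time_s: 12.5
tcp_pos: [0.6329, 0.2654, 0.1499]
ee_rot: [[-0.898, -0.441, 0.002], [-0.441, 0.898, 0.001], [-0.002, -0.0, -1.0]]
wrist_force: [-0.4, 0.4, -0.7]
gripper_width: 0.478
gripper_force: 30.0
```

>>> apply_moves([
  [[0, 0, -0.02], 6.5],
  [[0, 0, 0], 6.5],
  [[0, 0, 0], 6.5],
  [[0, 0, 0], 0],
  [[0, 0, 0], 0],
])

```text
time_s: 12.92
tcp_pos: [0.6323, 0.2653, 0.1672]
ee_rot: [[-0.992, -0.123, -0.0], [-0.123, 0.992, -0.0], [0.0, 0.0, -1.0]]
wrist_force: [-0.4, 1.2, -0.9]
gripper_width: 0.479
gripper_force: 30.0
```

```bash
python3 - <<'E'
from h import *
go(.4460,-.0892,.17,96.9)
E
```

```text
t 12.92 tcp [0.6323 0.2653 0.1672] close 97.0 shift [ 0.2284 -0.3289 -0.0028] turn 0.1 open 0.0417 F [-0.4  1.2 -0.9]
```

12 rows of (0.0190, -0.0274).

>>> apply_moves([
  [[0.01, -0.0144, 0], 0],
  [[0.0195, -0.0281, 0], 0],
  [[0.0195, -0.0281, 0], 0],
  [[0.0195, -0.0281, 0], 0],
  [[0.0195, -0.0281, 0], 0],
])

```text
time_s: 13.33
tcp_pos: [0.5592, 0.1276, 0.1665]
ee_rot: [[-0.992, -0.123, -0.001], [-0.123, 0.992, -0.001], [0.001, -0.001, -1.0]]
wrist_force: [-0.3, -0.0, -1.1]
gripper_width: 0.479
gripper_force: 30.0
```

>>> apply_moves([
  [[0.0195, -0.0281, 0], 0],
  [[0.0195, -0.0281, 0], 0],
  [[0.0195, -0.0281, 0], 0],
  [[0.0195, -0.0281, 0], 0],
  [[0.0195, -0.0281, 0], 0],
])

```text
time_s: 13.75
tcp_pos: [0.4792, -0.0236, 0.1669]
ee_rot: [[-0.992, -0.123, -0.0], [-0.123, 0.992, -0.0], [0.0, -0.0, -1.0]]
wrist_force: [0.2, -0.4, -0.6]
gripper_width: 0.481
gripper_force: 30.0
```

>>> apply_moves([
  [[0.0195, -0.0281, 0], 0],
  [[0.0195, -0.0281, 0], 0],
  [[0.004, -0.0055, 0.03], 0],
  [[0, 0, 0.03], 0],
  [[0, 0, 0.02], 0],
])

```text
time_s: 14.17
tcp_pos: [0.4435, -0.0895, 0.0854]
ee_rot: [[-0.993, -0.12, -0.001], [-0.12, 0.993, 0.0], [0.001, 0.0, -1.0]]
wrist_force: [-0.1, 0.2, -0.6]
gripper_width: 0.483
gripper_force: 30.0
```

>>> apply_moves([
  [[0, 0, 0], 0],
  [[0, 0, 0], 0],
  [[0, 0, 0], 0],
])

```text
time_s: 14.42
tcp_pos: [0.4463, -0.0885, 0.088]
ee_rot: [[-0.993, -0.122, 0.002], [-0.122, 0.993, -0.0], [-0.002, -0.0, -1.0]]
wrist_force: [0.9, 0.6, -0.3]
gripper_width: 0.477
gripper_force: 30.0
```

```bash
python3 - <<'E'
from h import *
import h
go(.4460,-.0892,.017,96.9)
p=imaging.capture("wrist");cv2.imwrite("pics/w5.png",p["frame"])
E
```

```text
t 14.42 tcp [ 0.4463 -0.0885  0.088 ] close 97.0 shift [ 0.0006 -0.0006  0.071 ] turn 0.1 open 0.0415 F [ 0.9  0.6 -0.3]
```

View pics/w5.png

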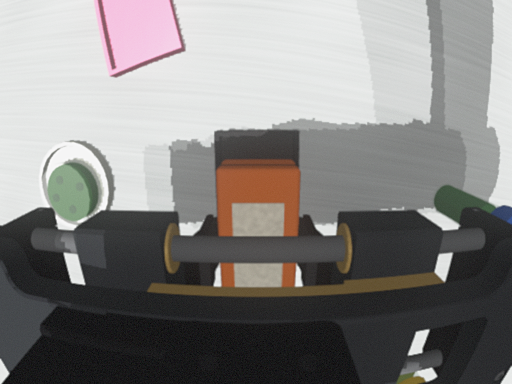

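The box (258,220) is lined up with the black tray (257,145) in yaw and sideways. I'll lower it.

>>> apply_moves([
  [[0.0005, -0.0006, 0.02], 0],
  [[0, 0, 0.025], 0],
  [[0, 0, 0.015], 0],
  [[0, 0, 0.006], 0],
  [[0, 0, 0.002], 0],
])

```text
time_s: 14.88
tcp_pos: [0.4452, -0.0891, 0.019]
ee_rot: [[-0.993, -0.121, 0.0], [-0.121, 0.993, -0.0], [-0.0, -0.0, -1.0]]
wrist_force: [0.4, 0.1, -0.1]
gripper_width: 0.481
gripper_force: 30.0
```

>>> apply_moves([
  [[0, 0, 0], 0],
  [[0, 0, 0.001], 0],
  [[0, 0, 0], 0],
  [[0, 0, 0], 0],
])

```text
time_s: 15.22
tcp_pos: [0.4454, -0.0892, 0.0187]
ee_rot: [[-0.993, -0.12, 0.002], [-0.12, 0.993, 0.0], [-0.002, 0.0, -1.0]]
wrist_force: [-0.4, 0.3, -0.4]
gripper_width: 0.48
gripper_force: 30.0
```

>>> apply_moves([
  [[0, 0, 0.0015], 0],
  [[0, 0, 0], 0],
  [[0, 0, 0], 0],
])

```text
time_s: 15.47
tcp_pos: [0.4447, -0.0893, 0.0164]
ee_rot: [[-0.993, -0.12, 0.0], [-0.12, 0.993, 0.0], [-0.0, 0.0, -1.0]]
wrist_force: [-0.1, -0.1, -0.5]
gripper_width: 0.482
gripper_force: 30.0
```

>>> apply_moves([
  [[0, 0, 0.001], 0],
  [[0, 0, 0], 0],
  [[0, 0, 0], 0],
])

```text
time_s: 15.72
tcp_pos: [0.4449, -0.0893, 0.0157]
ee_rot: [[-0.993, -0.12, 0.0], [-0.12, 0.993, -0.0], [-0.0, -0.0, -1.0]]
wrist_force: [-1.6, 1.4, 5.0]
gripper_width: 0.479
gripper_force: 30.0
```

>>> apply_moves([
  [[0, 0, 0], 0],
  [[0, 0, 0], 0],
  [[0, 0, 0], 0],
  [[0, 0, 0], 0],
  [[0, 0, 0], 0],
], hand=0.087)

```text
time_s: 16.13
tcp_pos: [0.4446, -0.0893, 0.0152]
ee_rot: [[-0.993, -0.12, -0.0], [-0.12, 0.993, -0.0], [0.0, 0.0, -1.0]]
wrist_force: [0.6, -0.8, -0.1]
gripper_width: 0.777
gripper_force: 0.0
```

>>> apply_moves([
  [[0, 0, -0.01], 0],
  [[0, 0, -0.035], 0],
  [[0, 0, -0.041], 0],
  [[0, 0, -0.041], 0],
  [[0, 0, -0.041], 0],
])

```text
time_s: 16.55
tcp_pos: [0.444, -0.0893, 0.1851]
ee_rot: [[-0.993, -0.12, -0.001], [-0.12, 0.993, 0.0], [0.001, 0.0, -1.0]]
wrist_force: [2.1, 0.0, -0.2]
gripper_width: 0.992
gripper_force: 0.0
```

>>> apply_moves([
  [[0, 0, -0.02], 0],
  [[0, 0, -0.005], 0],
  [[0, 0, 0], 0],
  [[0, 0, 0], 0],
])

```text
time_s: 16.88
tcp_pos: [0.4438, -0.0892, 0.2073]
ee_rot: [[-0.993, -0.119, -0.002], [-0.119, 0.993, 0.0], [0.002, 0.001, -1.0]]
wrist_force: [-0.1, -0.1, -0.3]
gripper_width: 1.001
gripper_force: 0.0
```

```bash
python3 - <<'E'
from h import *
import h
go(.600,.078,.205,97)
p=imaging.capture("wrist");cv2.imwrite("pics/w6.png",p["frame"])
t=imaging.capture("top")
for m in("box_tray","slide_box"): print(m,[x for x in fit([t],m,(.446,-.09))])
h.proj=wproj
for m,q in(("slide_box",(.446,-.09)),("tube_blue",None),("tube_yellow",None),("stand_blue",None)): print(m,fit([p],m,q))
E
```

```text
t 16.88 tcp [ 0.4438 -0.0892  0.2073] close 96.9 shift [-0.1751  0.1473  0.002 ] turn -0.1 open 0.0871 F [-0.1 -0.1 -0.3]
box_tray [array([446., -90., -75.]), np.float64(0.0), 0]
slide_box [array([446., -90., -75.]), np.float64(0.0), 0]
slide_box (array([445.17871846, -89.22812206,   6.28002333]), np.float64(0.029349667061089102), 1)
tube_blue (array([427.31897569,  97.98341436]), np.float64(0.10775223746056273), 1)
tube_yellow (array([600.,  80.]), np.float64(0.0), 0)
stand_blue (array([601.0636673 , -85.85619736]), np.float64(0.45534062885326754), 1)
```

View pics/w6.png

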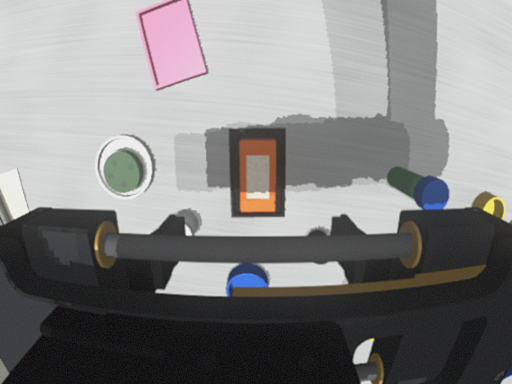

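The box (258,174) is centred in the tray. Next is the blue tube.

>>> apply_moves([
  [[-0.0011, 0.0375, 0], 0],
  [[-0.0011, 0.0375, 0], 0],
  [[-0.0011, 0.0375, 0], 0],
  [[-0.0011, 0.0375, 0], 0],
  [[-0.0011, 0.0375, 0], 0],
])

```text
time_s: 17.7
tcp_pos: [0.4272, 0.0991, 0.2084]
ee_rot: [[-0.993, -0.12, 0.0], [-0.12, 0.993, 0.0], [-0.0, 0.0, -1.0]]
wrist_force: [1.3, 0.4, -1.1]
gripper_width: 0.999
gripper_force: 0.0
```

>>> apply_moves([
  [[0, 0, 0], 0],
  [[0, 0, 0], 0],
  [[0, 0, 0], 0],
])

```text
time_s: 17.95
tcp_pos: [0.4274, 0.0975, 0.2081]
ee_rot: [[-0.993, -0.121, -0.001], [-0.121, 0.993, -0.0], [0.001, -0.0, -1.0]]
wrist_force: [-0.2, -0.2, 0.0]
gripper_width: 1.001
gripper_force: 0.0
```

```bash
python3 - <<'E'
from h import *
import h
go(.4273,.098,.077,97)
p=imaging.capture("wrist");cv2.imwrite("pics/w7.png",p["frame"])
h.proj=wproj
print(fit([p],"tube_blue"))
E
```

```text
t 17.95 tcp [0.4274 0.0975 0.2081] close 96.9 shift [-0.      0.0005  0.1311] turn -0.1 open 0.0871 F [-0.2 -0.2  0. ]
(array([410., 100.]), np.float64(0.0), 0)
```

View pics/w7.png

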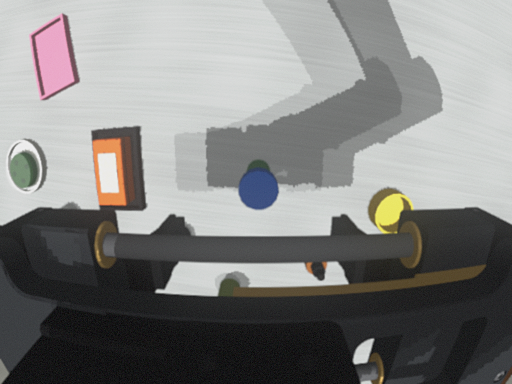

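The blue cap is at (258,188), on the finger midline. I'll descend and grip the cap.

>>> apply_moves([
  [[0, 0.0005, 0.036], 0],
  [[0, 0, 0.036], 0],
  [[0, 0, 0.03], 0],
  [[0, 0, 0.018], 0],
  [[0, 0, 0.011], 0],
])

```text
time_s: 18.47
tcp_pos: [0.4263, 0.0958, 0.075]
ee_rot: [[-0.993, -0.117, -0.004], [-0.117, 0.993, -0.002], [0.004, -0.002, -1.0]]
wrist_force: [-0.5, -0.2, 0.6]
gripper_width: 1.002
gripper_force: 0.0
```

>>> apply_moves([
  [[0, 0, 0], 0],
  [[0, 0, 0], 0],
  [[0, 0, 0], 0],
])

```text
time_s: 18.72
tcp_pos: [0.4284, 0.0977, 0.0782]
ee_rot: [[-0.993, -0.119, 0.001], [-0.119, 0.993, 0.001], [-0.002, 0.0, -1.0]]
wrist_force: [0.0, 0.5, 0.6]
gripper_width: 0.999
gripper_force: 0.0
```

>>> apply_moves([
  [[0, 0, 0], 0],
  [[0, 0, 0], 0],
  [[0, 0, 0], 0],
  [[0, 0, 0], 0],
  [[0, 0, 0], 0],
], hand=0.028)

```text
time_s: 19.13
tcp_pos: [0.4277, 0.0982, 0.0777]
ee_rot: [[-0.993, -0.12, 0.001], [-0.12, 0.993, 0.0], [-0.001, 0.0, -1.0]]
wrist_force: [0.5, -0.6, 0.4]
gripper_width: 0.71
gripper_force: 0.0
```

>>> apply_moves([
  [[0, 0, 0], 0],
  [[0, 0, 0], 0],
  [[0, 0, 0], 0],
  [[0, 0, 0], 0],
  [[0, 0, 0], 0],
])

```text
time_s: 19.55
tcp_pos: [0.4276, 0.0981, 0.0773]
ee_rot: [[-0.993, -0.12, -0.0], [-0.12, 0.993, -0.0], [0.0, -0.0, -1.0]]
wrist_force: [0.9, -0.3, -0.2]
gripper_width: 0.422
gripper_force: 30.0
```

>>> apply_moves([
  [[0, 0, 0], 0],
  [[0, 0, 0], 0],
])

```text
time_s: 19.72
tcp_pos: [0.4276, 0.0981, 0.0773]
ee_rot: [[-0.993, -0.12, -0.0], [-0.12, 0.993, 0.0], [0.0, 0.0, -1.0]]
wrist_force: [-0.8, 0.8, 0.5]
gripper_width: 0.429
gripper_force: 30.0
```

>>> apply_moves([
  [[0, 0, -0.01], 0],
  [[0, 0, -0.025], 0],
  [[0, 0, -0.03], 0],
  [[0, 0, -0.03], 0],
  [[0, 0, -0.015], 0],
])

```text
time_s: 20.13
tcp_pos: [0.4289, 0.0986, 0.1907]
ee_rot: [[-0.993, -0.121, 0.005], [-0.12, 0.993, 0.002], [-0.005, 0.001, -1.0]]
wrist_force: [0.2, -0.3, -0.2]
gripper_width: 0.426
gripper_force: 30.0
```

>>> apply_moves([
  [[-0.0109, -0.0144, 0], 0],
  [[-0.02, -0.027, 0], 0],
  [[-0.02, -0.027, 0], 0],
  [[-0.02, -0.027, 0], 0],
  [[-0.02, -0.027, 0], 0],
])

```text
time_s: 20.55
tcp_pos: [0.5331, -0.0138, 0.1871]
ee_rot: [[-0.993, -0.12, -0.001], [-0.12, 0.993, 0.0], [0.001, 0.0, -1.0]]
wrist_force: [0.5, 1.2, -0.1]
gripper_width: 0.428
gripper_force: 30.0
```

>>> apply_moves([
  [[-0.02, -0.027, 0], 0],
  [[-0.02, -0.027, 0], 0],
  [[-0.015, -0.019, 0], 0],
  [[-0.005, -0.007, 0], 0],
  [[0, 0, 0], 0],
])

```text
time_s: 20.97
tcp_pos: [0.6022, -0.0862, 0.186]
ee_rot: [[-0.993, -0.117, -0.002], [-0.117, 0.993, -0.0], [0.002, 0.0, -1.0]]
wrist_force: [-0.1, 0.1, -0.2]
gripper_width: 0.427
gripper_force: 30.0
```

>>> apply_moves([
  [[0, 0, 0], 0],
  [[0, 0, 0], 0],
  [[0, 0, 0], 0],
])

```text
time_s: 21.22
tcp_pos: [0.6009, -0.0838, 0.1876]
ee_rot: [[-0.993, -0.121, -0.0], [-0.121, 0.993, 0.0], [0.0, 0.0, -1.0]]
wrist_force: [0.4, 0.1, -0.7]
gripper_width: 0.427
gripper_force: 30.0
```

```bash
python3 - <<'E'
from h import *
import h
go(.6015,-.0847,.083,97)
p=imaging.capture("wrist")
h.proj=wproj
f=p["frame"].copy()
for m,q in(("stand_blue",(.6015,-.0847)),("stand_blue",(.6015,-.0847))):
    X=cyl([(.058,.03)])+[*q,0]
    cv2.polylines(f,[wproj(p,X).round().astype(int)],True,(0,0,255),1)
cv2.imwrite("pics/w8.png",f)
print(fit([p],"stand_blue",(.6015,-.0847)))
E
```

```text
t 21.22 tcp [ 0.6009 -0.0838  0.1876] close 97.0 shift [-0.0005 -0.001   0.1046] turn -0.0 open 0.0371 F [ 0.4  0.1 -0.7]
(array([602.00184727, -85.66360588]), np.float64(0.3675144701691897), 1)
```

View pics/w8.png

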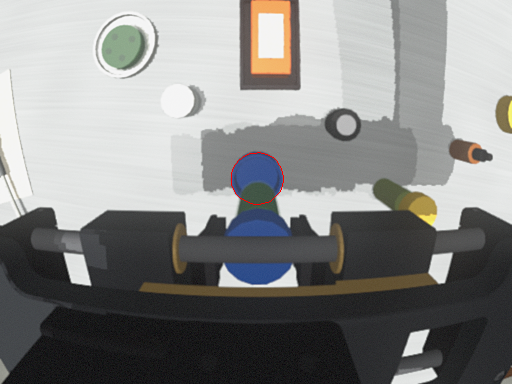

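The predicted rim circle (257,178) lies on the blue stand, and the tube hangs over it. I'll lower it.

>>> apply_moves([
  [[-0.0005, -0.001, 0.02], 0],
  [[0, 0, 0.03], 0],
  [[0, 0, 0.025], 0],
  [[0, 0, 0.018], 0],
  [[0, 0, 0.006], 0],
])

```text
time_s: 21.73
tcp_pos: [0.5999, -0.0851, 0.0854]
ee_rot: [[-0.993, -0.12, -0.006], [-0.12, 0.993, 0.0], [0.006, 0.001, -1.0]]
wrist_force: [-0.8, 0.1, -1.3]
gripper_width: 0.424
gripper_force: 30.0
```

>>> apply_moves([
  [[0, 0, 0.002], 0],
  [[0, 0, 0], 0],
  [[0, 0, 0], 0],
  [[0, 0, 0], 0],
])

```text
time_s: 22.07
tcp_pos: [0.6034, -0.0856, 0.088]
ee_rot: [[-0.993, -0.12, 0.003], [-0.12, 0.993, 0.0], [-0.003, -0.0, -1.0]]
wrist_force: [0.3, 0.6, -0.2]
gripper_width: 0.423
gripper_force: 30.0
```

>>> apply_moves([
  [[0, 0, 0.003], 0],
  [[0, 0, 0], 0],
  [[0, 0, 0], 0],
])

```text
time_s: 22.32
tcp_pos: [0.6023, -0.0858, 0.0836]
ee_rot: [[-0.993, -0.12, 0.0], [-0.12, 0.993, 0.0], [-0.0, 0.0, -1.0]]
wrist_force: [-0.5, -0.2, -0.6]
gripper_width: 0.425
gripper_force: 30.0
```

>>> apply_moves([
  [[0, 0, 0.001], 0],
  [[0, 0, 0.0], 0],
  [[0, 0, 0], 0],
])

```text
time_s: 22.57
tcp_pos: [0.6024, -0.0858, 0.0824]
ee_rot: [[-0.993, -0.12, 0.0], [-0.12, 0.993, -0.0], [-0.0, -0.0, -1.0]]
wrist_force: [-0.2, 0.6, -0.4]
gripper_width: 0.428
gripper_force: 30.0
```

>>> apply_moves([
  [[0, 0, 0.0007], 0],
  [[0, 0, 0], 0],
  [[0, 0, 0], 0],
])

```text
time_s: 22.82
tcp_pos: [0.6028, -0.0858, 0.0824]
ee_rot: [[-0.993, -0.12, 0.001], [-0.12, 0.993, -0.0], [-0.001, -0.0, -1.0]]
wrist_force: [-0.8, 0.3, 2.9]
gripper_width: 0.426
gripper_force: 30.0
```

Contact with the floor. I'll release and rise.

>>> apply_moves([
  [[0, 0, 0], 0],
  [[0, 0, 0], 0],
  [[0, 0, 0], 0],
  [[0, 0, 0], 0],
  [[0, 0, 0], 0],
], hand=0.087)

```text
time_s: 23.23
tcp_pos: [0.6021, -0.0858, 0.0813]
ee_rot: [[-0.993, -0.12, -0.001], [-0.12, 0.993, 0.0], [0.001, 0.0, -1.0]]
wrist_force: [1.0, 0.2, -0.6]
gripper_width: 0.722
gripper_force: 0.0
```

>>> apply_moves([
  [[0, 0, 0], 0],
  [[0, 0, -0.02], 0],
  [[0, 0, -0.035], 0],
  [[0, 0, -0.04], 0],
  [[0, 0, -0.03], 0],
])

```text
time_s: 23.65
tcp_pos: [0.6029, -0.086, 0.2096]
ee_rot: [[-0.993, -0.12, 0.002], [-0.12, 0.993, -0.001], [-0.002, -0.001, -1.0]]
wrist_force: [1.3, -0.3, 0.3]
gripper_width: 0.989
gripper_force: 0.0
```

>>> apply_moves([
  [[0, 0, 0], 0],
  [[0, 0, 0], 0],
  [[0, 0, 0], 0],
])

```text
time_s: 23.9
tcp_pos: [0.6016, -0.0856, 0.2059]
ee_rot: [[-0.993, -0.12, -0.001], [-0.12, 0.993, 0.001], [0.001, 0.001, -1.0]]
wrist_force: [0.0, -0.7, -0.2]
gripper_width: 1.001
gripper_force: 0.0
```

```bash
python3 - <<'E'
from h import *
go(.6005,.078,.205,97)
E
```

```text
t 23.9 tcp [ 0.6016 -0.0856  0.2059] close 96.9 shift [-0.0185  0.1626  0.001 ] turn -0.1 open 0.0871 F [ 0.  -0.7 -0.2]
```

>>> apply_moves([
  [[-0.0037, 0.0325, 0], 0],
  [[-0.0037, 0.0325, 0], 0],
  [[-0.0037, 0.0325, 0], 0],
  [[-0.0037, 0.0325, 0], 0],
  [[-0.0037, 0.0325, 0], 0],
])

```text
time_s: 24.32
tcp_pos: [0.6, 0.0789, 0.2043]
ee_rot: [[-0.993, -0.119, -0.004], [-0.119, 0.993, -0.001], [0.004, -0.001, -1.0]]
wrist_force: [0.3, 0.6, -0.4]
gripper_width: 1.003
gripper_force: 0.0
```

>>> apply_moves([
  [[0, 0, 0], 0],
  [[0, 0, 0], 0],
  [[0, 0, 0], 0],
])

```text
time_s: 24.57
tcp_pos: [0.6004, 0.0775, 0.205]
ee_rot: [[-0.993, -0.12, -0.003], [-0.12, 0.993, -0.001], [0.003, -0.001, -1.0]]
wrist_force: [-0.0, -0.4, 0.1]
gripper_width: 0.997
gripper_force: 0.0
```

```bash
python3 - <<'E'
from h import *
import h
go(.6005,.078,.077,97)
p=imaging.capture("wrist")
f=p["frame"].copy()
X=cyl([(.038,.105)])+[.6005,.078,0]
cv2.polylines(f,[wproj(p,X).round().astype(int)],True,(0,0,255),1)
X=cyl([(.058,.03)])+[.4575,.281,0]
cv2.polylines(f,[wproj(p,X).round().astype(int)],True,(0,0,255),1)
cv2.imwrite("pics/w9.png",f)
E
```

```text
t 24.57 tcp [0.6004 0.0775 0.205 ] close 96.9 shift [-0.0006  0.0005  0.128 ] turn -0.1 open 0.0868 F [-0.  -0.4  0.1]
```

View pics/w9.png

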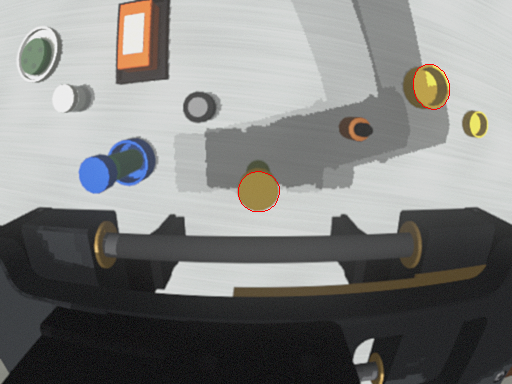

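The predicted circles land on the yellow cap (258,190) and the large yellow stand (430,87). The blue tube stands in its cup (130,160). I'll grip the yellow cap.

>>> apply_moves([
  [[0, 0.0005, 0.036], 0],
  [[0, 0, 0.036], 0],
  [[0, 0, 0.03], 0],
  [[0, 0, 0.018], 0],
  [[0, 0, 0.008], 0],
])

```text
time_s: 25.03
tcp_pos: [0.5988, 0.0761, 0.0748]
ee_rot: [[-0.993, -0.117, -0.007], [-0.117, 0.993, -0.002], [0.007, -0.001, -1.0]]
wrist_force: [-0.7, -0.4, -0.2]
gripper_width: 1.001
gripper_force: 0.0
```

>>> apply_moves([
  [[0, 0, 0], 0],
  [[0, 0, 0], 0],
  [[0, 0, 0], 0],
])

```text
time_s: 25.28
tcp_pos: [0.6024, 0.0782, 0.0804]
ee_rot: [[-0.993, -0.12, 0.003], [-0.12, 0.993, 0.001], [-0.003, 0.0, -1.0]]
wrist_force: [-0.6, -0.1, -0.3]
gripper_width: 1.0
gripper_force: 0.0
```

>>> apply_moves([
  [[0, 0, 0], 0],
  [[0, 0, 0], 0],
  [[0, 0, 0], 0],
  [[0, 0, 0], 0],
  [[0, 0, 0], 0],
], hand=0.028)

```text
time_s: 25.7
tcp_pos: [0.6012, 0.0784, 0.079]
ee_rot: [[-0.993, -0.12, 0.001], [-0.12, 0.993, 0.0], [-0.001, 0.0, -1.0]]
wrist_force: [0.3, 0.3, 0.9]
gripper_width: 0.705
gripper_force: 0.0
```

>>> apply_moves([
  [[0, 0, 0], 0],
  [[0, 0, 0], 0],
  [[0, 0, 0], 0],
  [[0, 0, 0], 0],
  [[0, 0, 0], 0],
])

```text
time_s: 26.12
tcp_pos: [0.6011, 0.0783, 0.0786]
ee_rot: [[-0.993, -0.12, -0.0], [-0.12, 0.993, -0.0], [0.0, -0.0, -1.0]]
wrist_force: [0.5, -0.1, -0.5]
gripper_width: 0.426
gripper_force: 30.0
```

>>> apply_moves([
  [[0, 0, 0], 0],
  [[0, 0, 0], 0],
])

```text
time_s: 26.28
tcp_pos: [0.6011, 0.0783, 0.0786]
ee_rot: [[-0.993, -0.12, -0.0], [-0.12, 0.993, -0.0], [0.0, -0.0, -1.0]]
wrist_force: [-0.3, -0.6, 0.2]
gripper_width: 0.425
gripper_force: 30.0
```

>>> apply_moves([
  [[0, 0, -0.01], 0],
  [[0, 0, -0.025], 0],
  [[0, 0, -0.035], 0],
  [[0, 0, -0.035], 0],
  [[0, 0, -0.02], 0],
])

```text
time_s: 26.7
tcp_pos: [0.6027, 0.0784, 0.2088]
ee_rot: [[-0.993, -0.121, 0.006], [-0.121, 0.993, 0.001], [-0.006, 0.0, -1.0]]
wrist_force: [1.1, 1.0, -0.8]
gripper_width: 0.428
gripper_force: 30.0
```

>>> apply_moves([
  [[0.0083, 0.0155, 0], 0],
  [[0.015, 0.0275, 0], 0],
  [[0.015, 0.0275, 0], 0],
  [[0.015, 0.0275, 0], 0],
  [[0.015, 0.0275, 0], 0],
])

```text
time_s: 27.12
tcp_pos: [0.5173, 0.1955, 0.2044]
ee_rot: [[-0.993, -0.119, 0.001], [-0.119, 0.993, 0.0], [-0.001, 0.0, -1.0]]
wrist_force: [0.9, 0.7, -0.5]
gripper_width: 0.428
gripper_force: 30.0
```

>>> apply_moves([
  [[0.015, 0.0275, 0], 0],
  [[0.015, 0.0275, 0], 0],
  [[0.013, 0.024, 0], 0],
  [[0.007, 0.014, 0], 0],
  [[0, 0, 0], 0],
])

```text
time_s: 27.53
tcp_pos: [0.456, 0.2833, 0.2045]
ee_rot: [[-0.992, -0.124, 0.001], [-0.124, 0.992, 0.001], [-0.001, 0.001, -1.0]]
wrist_force: [0.3, 0.1, 0.1]
gripper_width: 0.432
gripper_force: 30.0
```

>>> apply_moves([
  [[0, 0, 0], 0],
  [[0, 0, 0], 0],
  [[0, 0, 0], 0],
])

```text
time_s: 27.78
tcp_pos: [0.4579, 0.2803, 0.2038]
ee_rot: [[-0.993, -0.119, 0.0], [-0.119, 0.993, -0.0], [-0.0, -0.0, -1.0]]
wrist_force: [-0.5, 0.1, -1.4]
gripper_width: 0.429
gripper_force: 30.0
```

```bash
python3 - <<'E'
from h import *
import h
go(.4575,.281,.085,97)
p=imaging.capture("wrist")
f=p["frame"].copy()
X=cyl([(.058,.03)])+[.4575,.281,0]
cv2.polylines(f,[wproj(p,X).round().astype(int)],True,(0,0,255),1)
cv2.imwrite("pics/w10.png",f)
E
```

```text
t 27.78 tcp [0.4579 0.2803 0.2038] close 96.8 shift [0.0003 0.0008 0.1188] turn -0.2 open 0.0373 F [-0.5  0.1 -1.4]
```

View pics/w10.png

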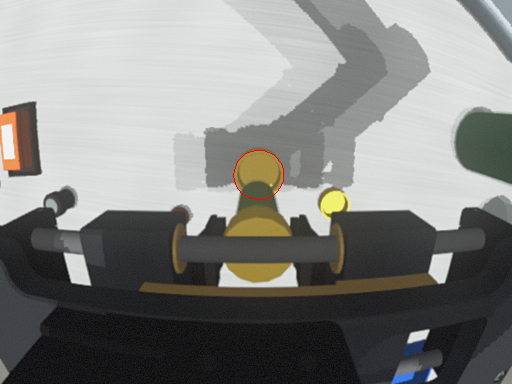

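The yellow stand (258,174) matches the predicted circle, with the tube above it. I'll lower it.

>>> apply_moves([
  [[0, 0.0005, 0.02], 0],
  [[0, 0, 0.03], 0],
  [[0, 0, 0.03], 0],
  [[0, 0, 0.025], 0],
  [[0, 0, 0.01], 0],
])

```text
time_s: 28.25
tcp_pos: [0.4561, 0.279, 0.0852]
ee_rot: [[-0.993, -0.118, -0.005], [-0.118, 0.993, -0.005], [0.005, -0.004, -1.0]]
wrist_force: [-1.4, 0.3, -1.0]
gripper_width: 0.431
gripper_force: 30.0
```

>>> apply_moves([
  [[0, 0, 0.002], 0],
  [[0, 0, 0], 0],
  [[0, 0, 0], 0],
  [[0, 0, 0], 0],
  [[0, 0, 0], 0],
])

```text
time_s: 28.67
tcp_pos: [0.4582, 0.2822, 0.0882]
ee_rot: [[-0.993, -0.12, 0.002], [-0.12, 0.993, 0.002], [-0.002, 0.002, -1.0]]
wrist_force: [0.9, 0.4, -0.0]
gripper_width: 0.426
gripper_force: 30.0
```

>>> apply_moves([
  [[0, 0, 0.002], 0],
  [[0, 0, 0], 0],
  [[0, 0, 0], 0],
  [[0, 0, 0], 0],
])

```text
time_s: 29.0
tcp_pos: [0.4574, 0.2816, 0.0848]
ee_rot: [[-0.993, -0.12, 0.0], [-0.12, 0.993, 0.0], [-0.0, 0.0, -1.0]]
wrist_force: [-0.5, 0.2, -0.8]
gripper_width: 0.425
gripper_force: 30.0
```

>>> apply_moves([
  [[0, 0, 0.001], 0],
  [[0, 0, 0], 0],
  [[0, 0, 0], 0],
])

```text
time_s: 29.25
tcp_pos: [0.4574, 0.2816, 0.0836]
ee_rot: [[-0.993, -0.12, -0.0], [-0.12, 0.993, -0.0], [0.0, -0.0, -1.0]]
wrist_force: [0.2, -0.2, -0.6]
gripper_width: 0.427
gripper_force: 30.0
```

>>> apply_moves([
  [[0, 0, 0.0008], 0],
  [[0, 0, 0], 0],
  [[0, 0, 0], 0],
])

```text
time_s: 29.5
tcp_pos: [0.4578, 0.2816, 0.0835]
ee_rot: [[-0.993, -0.12, 0.001], [-0.12, 0.993, 0.0], [-0.001, 0.0, -1.0]]
wrist_force: [-0.2, -1.4, 4.7]
gripper_width: 0.426
gripper_force: 30.0
```

Contact. I'll release, rise and move clear of the cameras' view.

>>> apply_moves([
  [[0, 0, 0], 0],
  [[0, 0, 0], 0],
  [[0, 0, 0], 0],
  [[0, 0, 0], 0],
  [[0, 0, 0], 0],
], hand=0.087)

```text
time_s: 29.92
tcp_pos: [0.4573, 0.2815, 0.0825]
ee_rot: [[-0.993, -0.12, -0.0], [-0.12, 0.993, -0.0], [0.001, -0.0, -1.0]]
wrist_force: [-1.1, 0.2, 0.2]
gripper_width: 0.718
gripper_force: 0.0
```

>>> apply_moves([
  [[0, 0, 0], 0],
  [[0, 0, -0.02], 0],
  [[0, 0, -0.035], 0],
  [[0, 0, -0.04], 0],
  [[0, 0, -0.04], 0],
])

```text
time_s: 30.33
tcp_pos: [0.457, 0.281, 0.2189]
ee_rot: [[-0.993, -0.12, -0.001], [-0.12, 0.993, -0.001], [0.001, -0.001, -1.0]]
wrist_force: [0.4, 1.3, -0.4]
gripper_width: 0.985
gripper_force: 0.0
```

>>> apply_moves([
  [[0.005, 0.035, 0], 0],
  [[0.005, 0.035, 0], 0],
  [[0.005, 0.035, 0], 0],
  [[0.005, 0.035, 0], 0],
  [[0.005, 0.035, 0], 0],
])

```text
time_s: 30.75
tcp_pos: [0.4109, 0.4536, 0.218]
ee_rot: [[-0.993, -0.12, -0.0], [-0.12, 0.993, 0.0], [0.0, 0.0, -1.0]]
wrist_force: [0.1, -1.0, 0.6]
gripper_width: 1.0
gripper_force: 0.0
```

>>> apply_moves([
  [[0.005, 0.02, 0], 0],
  [[0, 0, 0], 0],
  [[0, 0, 0], 0],
  [[0, 0, 0], 0],
])

```text
time_s: 31.08
tcp_pos: [0.4042, 0.471, 0.2175]
ee_rot: [[-0.993, -0.12, -0.001], [-0.12, 0.993, -0.001], [0.001, -0.001, -1.0]]
wrist_force: [-0.4, 0.7, 0.4]
gripper_width: 0.998
gripper_force: 0.0
```

```bash
python3 - <<'E'
from h import *
s=r.sense();print(s["time_s"],s["tcp_pos"].round(3))
a=imaging.capture("top")["frame"][90:290,80:420];b=imaging.capture("side")["frame"][100:300,150:340]
cv2.imwrite("pics/end.png",np.hstack([cv2.resize(a,(470,276)),cv2.resize(b,(262,276))]))
cv2.imwrite("pics/enda.png",cv2.resize(a,None,fx=2.3,fy=2.3));cv2.imwrite("pics/endb.png",cv2.resize(b,None,fx=2.8,fy=2.8))
E
```

```text
31.0833 [0.404 0.471 0.218]
```

View pics/enda.png

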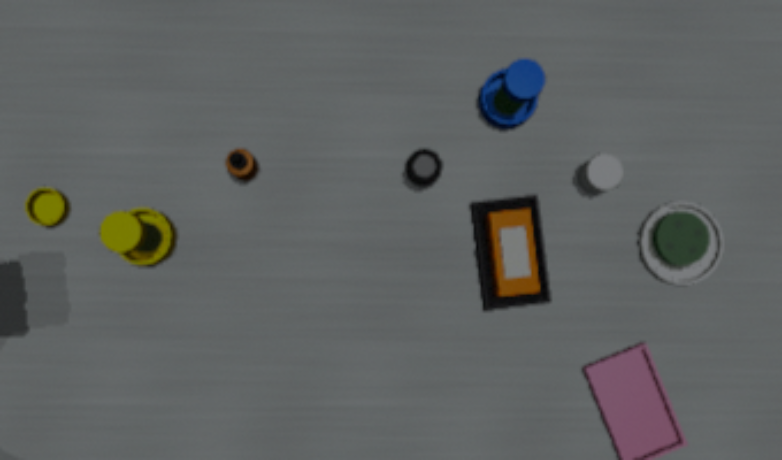

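View pics/endb.png

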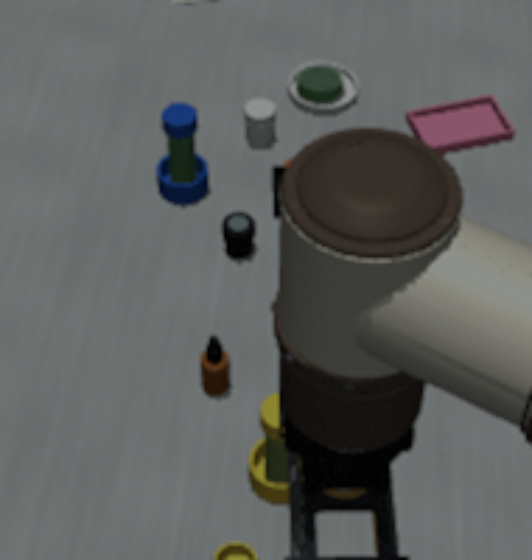

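In the top crop, the tubes stand in their cups, (508,98) and (145,237). The box is in the tray (515,252) and the dish in the holder (681,240). The dropper (240,164) and jar (604,173) are upright where they started. I'll hand it in.

```bash
python3 -c "
from station import r
print(r.finish_job())"
```

```text
the job is handed in; nothing more can be done
None
```

I placed both tubes, the Petri dish and the slide box in their holders, left the dropper and jar untouched, and handed the job in at about 31 s; the verdict was not shown.

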